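# Seat the film roll in the V-cradle and hold it home

## Robot

A 6-joint arm with a two-finger parallel gripper is mounted at the origin on the work surface. World frame = base frame: x ahead of the robot, y to its left, z up, the work surface at z = 0. Lengths are in m, angles in rad, forces in N, time in s.
With the tool pointing down it reaches from about 0.375 to 0.9 m from the base axis. Payload 3.1 kg.
Tool frame: the origin (TCP) lies midway between the tips of the shut fingers; the grasp point (between the pads) lies robot.tcp_to_grasp behind it (robot.tcp_to_grasp is the distance from the TCP to the grasp point, in m); z points along the fingers, y is the direction in which the jaws open and shut (so a half turn about z gives the same grasp; the last joint's range is limited). The gripper opens to 87 mm and grips with 3 to 60 N. Pads are 19 mm wide; open, the fingers measure 117 mm over their backs; the gripper's body (75 mm by 190 mm) begins 51 mm behind the grasp point.
Start: joints at [1.028, 0.527, 1.433, -0, 1.181, -0.178], TCP at [0.223, 0.584, 0.223] pointing down, gripper open.
Joint ranges: [-3.08, 3.08], [-0.75, 2.2], [0.22, 2.44], [-1.43, 4.57], [0, 2.65], [-2.85, 2.85]. Speed limits (rad/s): [2.79, 2.79, 3.14, 3.14, 3.14, 3.14].

## Interface

Orientations are given as a unit quaternion [x, y, z, w].
In Python, from rig import robot, cams, nets gives the robot as it stands. The module is installed in compiled form; this text tells all that it offers.
- The arm moves only by the tool play_rows, never from a script. Its argument "commands" is a list of rows, each an object of numbers: "x", "y", "z": the shift along the tool's x, y, z in mm; "spin": the turn about the tool's z in rad. In form: [{"x": .., "y": .., "z": .., "spin": ..}, ...]. A call has 1 to 8 rows; each row shifts and turns the pose as measured when the row begins, along the tool's axes as they then stand; what a row does not reach is not made up. A row lasts 1/10 s, in which the tool goes at most 50 mm and 8.59 degrees, less where a joint would pass 70% of its speed; a pose out of reach is approached as far as the arm can. A call is refused whole if a number of a shift passes 50 or a number of a turn 0.15, either way. A call with a gripper value outside its range is refused whole. "grip" is the opening, from 0 (shut) to 1 (fully open), set as the call begins (left out, the last holds). The fingers move at their own pace and stop on an object; "newtons" is the grip in N (left out, the last holds). Time passes only in rows, so rows that do not move let the fingers close. It gives the time, the measured TCP pose, the force and the opening at its end, in the units of the state.
- robot.get_obs(): the state, without advancing time (a new reading comes with each control period).
- cams.camera(name): name is "scene" or "side" or "wrist"; returns a dict with "img" (420x560x3 uint8, red, green, blue), "fx", "fy", "cx", "cy" (pixels), "k1" (the pictures are not rectified: a ray, as slopes to the right and down, at radius r is drawn at 1 + k1 r^2 times it, then the intrinsics apply), "world_to_cam" (4x4, takes a point from world to camera coordinates); the wrist camera has in their place "mount" (4x4, takes a point from camera to tool coordinates, whose origin is the TCP and whose axes are the flange's). Camera axes: x right, y up, looking along -z (the intrinsics and any distortion apply to the point x, -y, -z); pixel columns grow to the right and rows downward; lengths in m; the calibration is good to about 2 mm. A picture is of the moment at which its call begins: read the wrist's pose just before it. There is no depth.
- robot.hand_in(): hands the job in, once; it reports no verdict.
Trained networks look in a picture, given as the dict that the camera call returned (one of the last four; its "shot" number tells which), for a name from the list of things; names that differ only in an ending like _2 or _b are one class to them, and where a whole thing is asked for, a point or a joint stands for the part that bears it (a point fixed in the world has none). Each returns a list of dicts, best first, with "conf" (0 to 1); they miss things now and then, are a little off and sometimes report something else, mostly with a low value. They report only what shows in the picture. A call takes as long as a camera call. They do not tell look-alikes from the thing itself.
- nets.outline_of(picture, name): "region" (420x560 bool, what is visible of it) and "pixel" ([column, row] in pixels, amid what is visible of it).
The state is a dict: "time": time; "q": joint angles; "joint_velocities": joint speeds; "joint_torque": joint torques, N m; "position": TCP position; "tool_rot": TCP orientation; "ft_force": force on the tool from outside, world axes, zero at the start; "moment": the same for the moment, N m; "grip_width": finger opening in m.
Only numpy, scipy, OpenCV 4.12 (cv2) and the standard library are available. Lean on these libraries where they do the work, as an engineer would, in place of code of your own. Each camera call takes 0.05 s, during which the arm holds its last target.

## Task

Lay the yellow cling-film roll from the wooden rack in the V-cradle, touching both white faces but at least 10 mm short of the red end stop, then slide it along the V until you feel it meet the stop. Press it down firmly into both faces (a push of 10 to 20 N, without crushing it), still up against the stop, and finish while holding it so: the clamp is fitted next, do not let go. Leave the other rolls and everything else where they are.

Things in the scene. Friction and masses are not known exactly. Their poses are not given: they have to be found in the camera images.
- roll_film_center (a point): centre of the yellow cling-film roll, on its axis half-way along: rigid cylinder 50 mm in diameter, 240 mm long, with two white bands 95 mm from the middle; 0.33 to 0.55 kg. x runs along the roll; either end may go first. Starts in any one of the three rack grooves, this centre 45 mm above the table, 140 mm of it free between the rack rails for the fingers.
- rack: fixed low wooden rack of two rails (330 mm long, 28 mm wide, 170 mm apart centre to centre) with three shallow V grooves; origin on the table under the middle groove. Roll axes lie along its x axis; the grooves are 105 mm apart along its y axis. Highest point of its bare rails about 30 mm.
- cradle: fixed V-cradle: plate 360 x 110 x 10 mm, two V-saddles 24 mm wide centred 90 mm either side of its middle (156 mm free between). Origin on the table under its middle; x along the V towards the red stop, y left, z up. 90 degree V: bottom line 34 mm, upper edges 65 mm above the table and 31 mm to each side. A seated roll has its axis along x, at y = 0, 69.4 mm above the table.
- v_left: the slippery white plastic faces (friction about 0.15) on the left (+y) side of both saddles, fixed to the cradle; same origin and axes as the cradle.
- v_right: the slippery white plastic faces (friction about 0.15) on the right (-y) side of both saddles, fixed to the cradle; same origin and axes as the cradle.
- stop: red end stop, rigid bracket bolted to the cradle plate: 60 mm wide, 12 mm thick, top 82 mm above the table. Origin at table height under the face that the roll meets; x (as the cradle's) points away from the roll, so a roll against it has its centre 120 mm before this origin. Bolted anywhere from 110 to 140 mm from the cradle's middle. It does not give.
- roll_film: the same yellow roll as a body; origin and axes as its centre above.
- roll_foil_center (a point): centre of the silver foil roll with blue bands (50 mm by 240 mm), in another groove of the rack; leave alone.
- roll_paper_center (a point): centre of the brown paper roll with green bands (50 mm by 240 mm), in another groove of the rack; leave alone.
- can: food can, 74 mm wide, 110 mm tall, origin at its underside; leave alone.
- jar: amber jar with red cap, 70 mm wide, 100 mm tall, origin at its underside; leave alone.
- carton: green and yellow carton, 90 x 130 x 60 mm, origin at its underside; leave alone.
- bottle: amber sauce bottle, 64 mm wide, 190 mm tall, origin at its underside; leave alone.
- brush: hand brush lying on the table left of the cradle; leave alone.
- bowl: steel bowl, 120 mm wide, 50 mm tall, origin at its underside; leave alone.
Not all that is in view belongs to the job. Of the things that look like the roll_film, the largest one is meant.

How it is judged:
By the outcome, as a careful person would: the job done as asked, in the order asked, and still so for the second after the job is handed in, while the arm keeps its last pose, push and grip.
It also fails if it takes over 56 s, if anything falls off the work surface, if the arm or the gripper's body presses on something with over 40 N, if the wrist force passes 120 N, or if a joint passes its speed limit or range.

## Working session

There is one attempt and no reset: what is moved stays moved. The work goes in short steps, Python scripts to look and compute and a tool call to move; the robot and the scene stay as the last step left them, time stands still between calls to the robot, and variables do not carry over. Pictures are saved under pics/ and viewed, and the job is handed in when it is done.

Besides the shell and the picture viewer there is one more tool, called after "Emit:" by a JSON object that holds its "method" and its "body", one argument or row to a line. play_rows: Moves the arm, as the interface text tells. Its arguments: {"type":"object","properties":{"commands":{"type":"array"},"grip":{"type":"number"},"newtons":{"type":"number"}},"required":["commands"]}

```bash
mkdir -p pics; ls; python3 - <<'E'
from rig import robot,cams,nets
import cv2
print(robot.get_obs()); print(robot.tcp_to_grasp)
for n in("scene","side"):
    c=cams.camera(n); cv2.imwrite(f"pics/{n}0.png",c["img"][:,:,::-1])
    print(n,{k:v for k,v in c.items() if k!="img"})
    for t in("roll_film","rack","cradle","stop","v_left","v_right","roll_foil_center","roll_paper_center"):
        print(t,[(round(d["conf"],2),d["pixel"],int(d["region"].sum())) for d in nets.outline_of(c,t)][:4])
E
```

```text
pics
{'time': 0.0, 'q': array([ 1.02753805e+00,  5.28511442e-01,  1.43390993e+00,  1.38491580e-05,
        1.18140669e+00, -1.78505600e-01]), 'joint_velocities': array([-2.37223204e-04,  1.22742081e-04,  3.82330731e-05, -1.96458066e-04,
        3.85302206e-04, -9.24613962e-04]), 'joint_torque': array([ 8.28648638e-06, -4.40029800e+01, -1.76588112e+01,  6.32748543e-02,
        5.80772536e-02, -1.58119556e-04]), 'position': array([0.22253076, 0.58324706, 0.22154141]), 'tool_rot': array([ 1.81369488e-01,  9.83414388e-01, -1.04344869e-03, -4.00652177e-04]), 'ft_force': array([-0.45863356,  0.11458723, -0.23030855]), 'moment': array([-0.03863149, -0.01877149,  0.01077337]), 'grip_width': 0.08667808065374834}
0.0187
scene {'fx': 456.34681084428286, 'fy': 456.34681084428286, 'cx': 278.1142703255658, 'cy': 213.5063223381777, 'k1': 0.012411904219515062, 'world_to_cam': array([[ 0.6431665 ,  0.76566584, -0.00962666, -0.35017564],
       [-0.62239767,  0.5300606 ,  0.5758966 ,  0.30055244],
       [ 0.44604707, -0.36440579,  0.81746586, -2.00038265],
       [ 0.        ,  0.        ,  0.       
[... 610 characters left out ...]
16774691221406, 'world_to_cam': array([[ 0.69118451, -0.72257711, -0.01209533, -0.36121263],
       [ 0.46850097,  0.43527788,  0.76879127, -0.2998225 ],
       [-0.55024614, -0.53704329,  0.6393854 , -1.03523576],
       [ 0.        ,  0.        ,  0.        ,  1.        ]]), 'shot': 2}
roll_film [(0.94, [405.6, 227.1], 426), (0.64, [303.6, 342.8], 837), (0.6, [358.6, 268.8], 1385)]
rack [(0.77, [349.0, 291.3], 1064)]
cradle []
stop [(0.7, [358.7, 267.3], 1287), (0.48, [278.8, 175.4], 215)]
v_left [(0.67, [227.3, 188.3], 149), (0.36, [243.4, 197.9], 1931)]
v_right []
roll_foil_center [(0.93, [311.0, 233.2], 1177), (0.74, [224.9, 186.5], 124)]
roll_paper_center [(0.82, [332.5, 249.9], 1220)]
```

View pics/scene0.png

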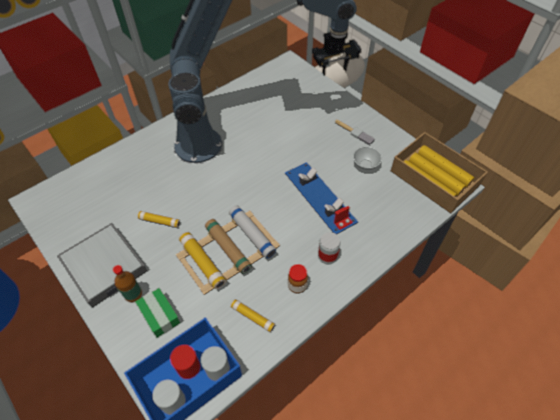

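View pics/side0.png

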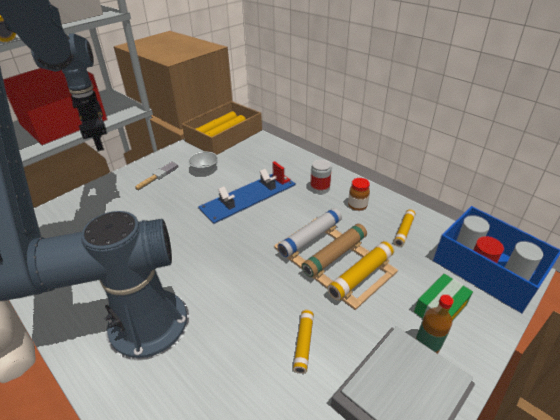

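The scene picture shows these candidates for the yellow roll:
- the rack roll at (202,260), the largest, with white bands
- small loose rolls at (253,315) and (158,219)
- yellow rolls in the brown box at (440,170)

I choose the one in the rack. The cradle is blue at (320,196), with its red stop at (343,217). I'll check this in a crop.

```bash
cat > h.py <<'E'
import numpy as np, cv2
from rig import robot,cams,nets
from scipy.spatial.transform import Rotation as R
def w2c(c,obs=None):
    if "world_to_cam" in c: return np.array(c["world_to_cam"])
    T=np.eye(4);T[:3,:3]=R.from_quat(obs["tool_rot"]).as_matrix();T[:3,3]=obs["position"]
    return np.linalg.inv(T@np.array(c["mount"]))
def proj(c,P,obs=None):
    P=np.atleast_2d(P);M=w2c(c,obs);p=P@M[:3,:3].T+M[:3,3]
    s=np.c_[p[:,0],-p[:,1]]/-p[:,2:3]
    s=s*(1+c["k1"]*(s**2).sum(1,keepdims=True))
    return s*[c["fx"],c["fy"]]+[c["cx"],c["cy"]]
def ray(c,px,obs=None):
    d=(np.atleast_2d(px)-[c["cx"],c["cy"]])/[c["fx"],c["fy"]]
    s=d.copy()
    for _ in range(20): s=d/(1+c["k1"]*(s**2).sum(1,keepdims=True))
    v=np.c_[s[:,0],-s[:,1],-np.ones(len(s))]
    M=w2c(c,obs);Rm=M[:3,:3]
    return -Rm.T@M[:3,3], v@Rm
def atz(c,px,z,obs=None):
    o,d=ray(c,px,obs);return o+d*((np.asarray(z)-o[2])/d[:,2])[:,None]
E
python3 - <<'E'
from h import *
import pickle
C={n:cams.camera(n) for n in("scene","side")}
pickle.dump(C,open("c0.pkl","wb"))
def crop(n,x,y,w,h,k,f): cv2.imwrite(f,cv2.resize(C[n]["img"][y:y+h,x:x+w,::-1],None,fx=k,fy=k,interpolation=cv2.INTER_CUBIC))
crop("scene",170,195,115,100,6,"pics/a1.png");crop("scene",275,155,90,80,7,"pics/a2.png")
crop("side",265,200,140,110,5,"pics/a3.png");crop("side",190,155,115,75,6,"pics/a4.png")
print(atz(C["scene"],[[202.6,259.9]],.05),atz(C["side"],[[358.6,268.8]],.05))
E
```

```text
[[ 0.51640246 -0.32384689  0.05      ]] [[ 0.5006173  -0.31889769  0.05      ]]
```

View pics/a1.png

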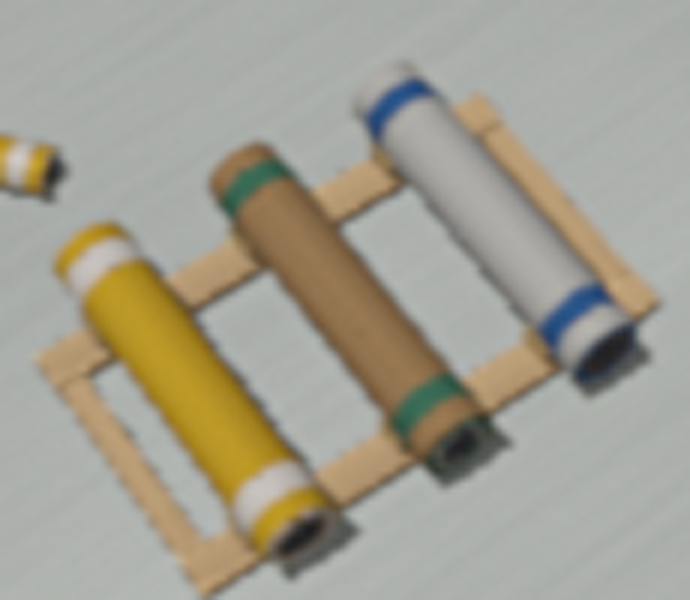

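View pics/a2.png

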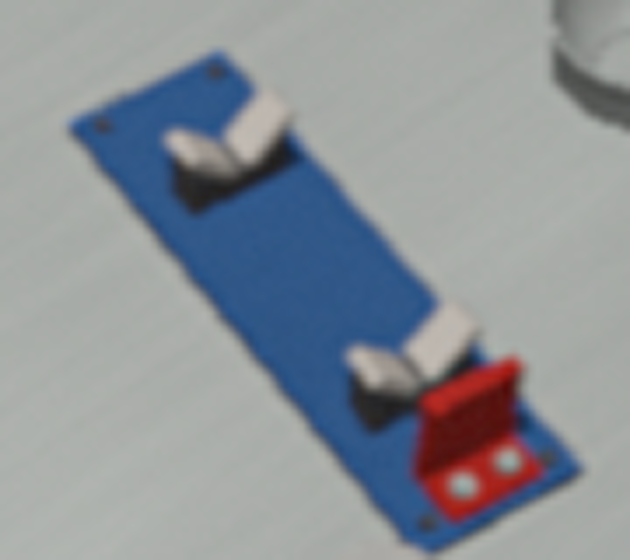

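View pics/a3.png

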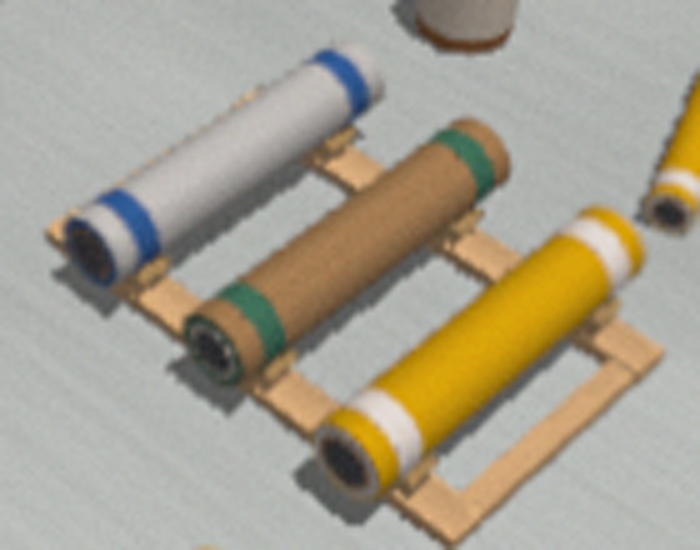

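View pics/a4.png

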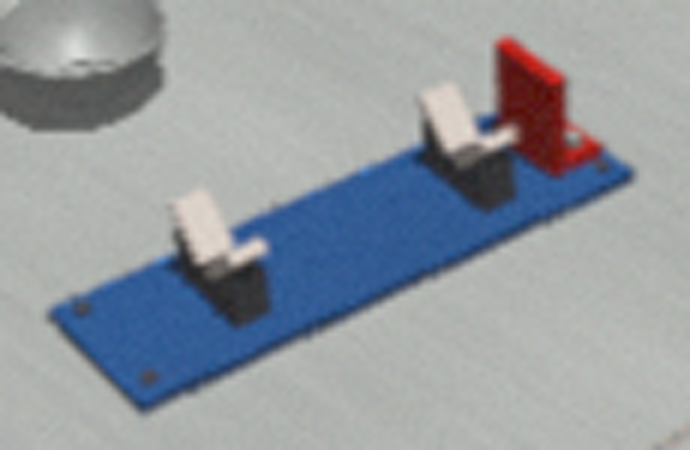

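```bash
cat > fit.py <<'E'
from h import *
from scipy.optimize import least_squares, minimize
def pose(p,L):
    c,s=np.cos(p[2]),np.sin(p[2]);L=np.atleast_2d(L)
    return np.c_[p[0]+c*L[:,0]-s*L[:,1],p[1]+s*L[:,0]+c*L[:,1],L[:,2]]
a=np.linspace(0,2*np.pi,40)
def cyl(p,z): # p x y yaw
    L=np.vstack([np.c_[np.full(40,e),.025*np.cos(a),z+.025*np.sin(a)] for e in(-.12,.12)])
    return pose(p,L)
def cylmask(c,p,z,obs=None):
    K=4
    q=(proj(c,cyl(p,z),obs)+.5)*K
    m=np.zeros((420*K,560*K),np.uint8)
    cv2.fillConvexPoly(m,cv2.convexHull(q.astype(np.float32)).round().astype(np.int32),255)
    return cv2.resize(m,(560,420),interpolation=cv2.INTER_AREA)/255.
E
cat > m1.py <<'E'
from fit import *
import pickle
C=pickle.load(open("c0.pkl","rb"))
H=.18;W=.055
cor={"scene":([[72,125],[220,52],[583,468],[432,553]],7,(275,155),[(-H,-W),(-H,W),(H,W),(H,-W)]),
"side":([[50,313],[145,410],[633,175]],6,(190,155),[(-H,W),(-H,-W),(H,-W)])}
def res(p,ks,full=False):
    r=[]
    for k in ks:
        px,K,o,L=cor[k];px=(np.array(px)+.5)/K+o-.5
        r.append(proj(C[k],pose(p,np.c_[np.array(L),np.full(len(L),.01)]))-px)
    return np.vstack(r).ravel()
for ks in(["scene"],["side"],["scene","side"]):
    s=least_squares(res,[.65,0.05,-.2],args=(ks,));print("cradle",ks,s.x.round(4),s.fun.round(1))
pc=s.x
for k in C:
    px=(np.array({"scene":[[420,415],[520,362]],"side":[[503,40],[565,78]]}[k])+.5)/cor[k][1]+np.array(cor[k][2])-.5
    P=atz(C[k],px,.082);d=P[:,:2]-pc[:2]
    c,sn=np.cos(pc[2]),np.sin(pc[2]);print("stop top corners local",k,(d@np.array([[c,-sn],[sn,c]])).round(4))
def msk(c,k):
    h=cv2.cvtColor(c["img"],cv2.COLOR_RGB2HSV)
    m=((h[...,0]>18)&(h[...,0]<32)&(h[...,1]>150)).astype(np.uint8)
    n,l,st,ce=cv2.connectedComponentsWithStats(m)
    return m
ctr={"scene":(202,260),"side":(358,269)}
# end-based fit: yellow+white hull
hull={}
for k,c in C.items():
    m=msk(c,k);w=np.zeros_like(m);x,y=ctr[k];w[y-45:y+45,x-45:x+45]=1
    n,l,st,ce=cv2.connectedComponentsWithStats(m*w)
    ps=[]
    for i in range(1,n):
        if st[i,4]>25: print(k,st[i],ce[i])
    hull[k]=[ (l==i) for i in range(1,n) if st[i,4]>25]
r=[nd for c in [C["scene"]] for nd in nets.outline_of(cams.camera("scene"),"roll_film")]
r2=[nd for nd in nets.outline_of(cams.camera("side"),"roll_film")]
N={}
for k,rr in(("scene",r),("side",r2)):
    rr=[d for d in rr if np.hypot(*(np.array(d["pixel"])-ctr[k]))<15]
    N[k]=rr[0]["region"].astype(float)
def cost(p,ks):
    return sum(np.abs(cylmask(C[k],p,.045)-N[k]).sum()/N[k].sum() for k in ks)
for ks in(["scene"],["side"],["scene","side"]):
  best=min((minimize(cost,[.508,-.321,y0],args=(ks,),method="Nelder-Mead",options=dict(initial_simplex=np.array([.508,-.321,y0])+np.vstack([np.zeros(3),np.diag([.01,.01,.1])]))) for y0 in(-.2,-.1,0,.2)),key=lambda s:s.fun)
  print("roll",ks,best.x.round(4),best.fun)
for k,c in C.items():
    im=cv2.resize(c["img"][:,:,::-1],None,fx=4,fy=4,interpolation=cv2.INTER_CUBIC)
    def pl(q,col): cv2.polylines(im,[((q+.5)*4).round().astype(np.int32)],True,col,1)
    pl(cv2.convexHull(proj(c,cyl(best.x,.045)).astype(np.float32))[:,0],(255,0,255))
    pl(proj(c,pose(pc,[[H,W,.01],[H,-W,.01],[-H,-W,.01],[-H,W,.01]])),(0,255,255))
    x0,y0=(170,155) if k=="scene" else (195,150)
    cv2.imwrite(f"pics/ov_{k}.png",im[y0*4:y0*4+600,x0*4:x0*4+800])
E
python3 m1.py
```

```text
cradle ['scene'] [ 0.5563  0.2087 -0.1402] [-0.6 -0.1  0.2 -0.4  1.1 -0.2 -0.7  0.6]
cradle ['side'] [ 0.5542  0.2059 -0.1393] [-0.1  0.2 -0.2  0.   0.4 -0.4]
cradle ['scene', 'side'] [ 0.5557  0.2079 -0.1386] [-0.9 -0.1 -0.1 -0.4  0.9 -0.3 -0.8  0.6 -0.1 -0.2 -0.2 -0.5  0.2 -0.8]
stop top corners local scene [[ 0.1402 -0.0381]
 [ 0.1408  0.0271]]
stop top corners local side [[ 0.1413  0.0289]
 [ 0.1446 -0.0298]]
scene [157 215  14  11 101] [163.1980198  219.93069307]
scene [184 239  34  39 530] [199.90188679 257.09622642]
scene [212 277  13  10  45] [216.77777778 280.37777778]
side [397 224   6  10  36] [400.5        229.22222222]
side [382 242  12  12  42] [388.76190476 246.33333333]
side [340 247  47  44 825] [364.08727273 266.9369697 ]
side [330 282  15  17  89] [338.57303371 288.57303371]
roll ['scene'] [ 0.509  -0.3237 -0.0659] 0.08390532277352827
roll ['side'] [ 0.5114 -0.324  -0.0709] 0.0634716386554622
roll ['scene', 'side'] [ 0.5098 -0.3242 -0.0673] 0.15248114924911277
```

View pics/ov_scene.png

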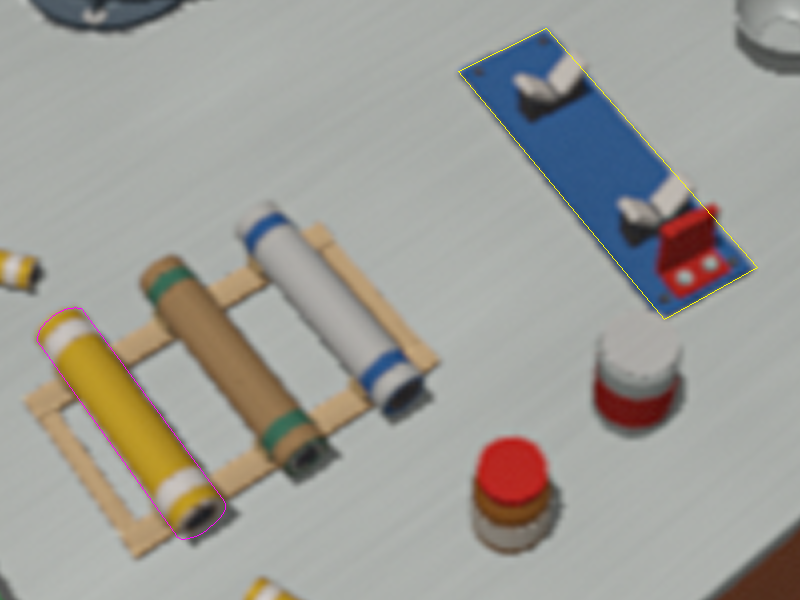

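```bash
cat > plan.py <<'E'
from h import *
import sys
def plan(tx,ty,tz,yaw,step=45,sp=.14):
    """yaw = world angle of tool x (deg)"""
    o=robot.get_obs();M=R.from_quat(o["tool_rot"]).as_matrix();p=o["position"].copy()
    y=np.arctan2(M[1,0],M[0,0]);dy=(np.radians(yaw)-y+np.pi)%(2*np.pi)-np.pi
    D=np.array([tx,ty,tz])-p
    n=max(1,int(np.ceil(np.linalg.norm(D)*1000/step)),int(np.ceil(abs(dy)/sp)))
    print("t",round(o["time"],2),"pos",p.round(4),"yaw",round(np.degrees(y),2),"tilt",M[:,2].round(4),"F",o["ft_force"].round(1),"w",round(o["grip_width"],4),"n",n)
    for i in range(n):
        a=y+dy*i/n
        T=np.array([[np.cos(a),np.sin(a),0],[np.sin(a),-np.cos(a),0],[0,0,-1]])
        s=T.T@D/n*1000
        print('{"x":%.1f,"y":%.1f,"z":%.1f,"spin":%.3f}'%(*s,-dy/n))
if __name__=="__main__": plan(*map(float,sys.argv[1:]))
E
python3 - <<'E'
from h import *
c=cams.camera("wrist");print(c["mount"].round(3),c["fx"],c["cx"],c["cy"],c["k1"])
E
python3 plan.py .5557 .2079 .30 172
```

```text
[[ 0.001  0.959  0.284  0.078]
 [ 1.    -0.001 -0.    -0.   ]
 [-0.     0.284 -0.959 -0.162]
 [ 0.     0.     0.     1.   ]] 362.70929461513686 274.44354197565497 210.30912858404727 -0.060180453634313756
t 1.25 pos [0.223  0.5838 0.2225] yaw 159.1 tilt [-0. -0. -1.] F [0.2 0.2 0.2] w 0.087 n 12
{"x":-37.1,"y":-19.4,"z":-6.5,"spin":-0.019}
{"x":-36.7,"y":-20.1,"z":-6.5,"spin":-0.019}
{"x":-36.3,"y":-20.8,"z":-6.5,"spin":-0.019}
{"x":-35.9,"y":-21.4,"z":-6.5,"spin":-0.019}
{"x":-35.5,"y":-22.1,"z":-6.5,"spin":-0.019}
{"x":-35.1,"y":-22.8,"z":-6.5,"spin":-0.019}
{"x":-34.7,"y":-23.4,"z":-6.5,"spin":-0.019}
{"x":-34.2,"y":-24.1,"z":-6.5,"spin":-0.019}
{"x":-33.8,"y":-24.7,"z":-6.5,"spin":-0.019}
{"x":-33.3,"y":-25.3,"z":-6.5,"spin":-0.019}
{"x":-32.8,"y":-26.0,"z":-6.5,"spin":-0.019}
{"x":-32.3,"y":-26.6,"z":-6.5,"spin":-0.019}
```

Emit:
{"method": "play_rows", "body": {
  "commands": [
    {"x": -37, "y": -19, "z": -10, "spin": -0.02},
    {"x": -37, "y": -20, "z": -10, "spin": -0.02},
    {"x": -36, "y": -21, "z": -10, "spin": -0.02},
    {"x": -36, "y": -21, "z": -10, "spin": -0.02},
    {"x": -36, "y": -22, "z": -10, "spin": -0.02},
    {"x": -35, "y": -23, "z": -10, "spin": -0.02},
    {"x": -35, "y": -23, "z": -10, "spin": -0.02},
    {"x": -34, "y": -24, "z": -10, "spin": -0.02}
  ],
  "grip": 1,
  "newtons": 40
}}

```text
time: 2.05
position: [0.4514, 0.3318, 0.3036]
tool_rot: [0.093, 0.996, 0.0, -0.001]
ft_force: [-0.5, -0.2, -0.7]
grip_width: 0.0872
```

```bash
python3 plan.py .5557 .2079 .30 172
```

```text
t 2.05 pos [0.4514 0.3318 0.3036] yaw 169.3 tilt [-1.e-03  8.e-04 -1.e+00] F [-0.5 -0.2 -0.7] w 0.0872 n 4
{"x":-31.4,"y":-25.6,"z":0.9,"spin":-0.012}
{"x":-31.1,"y":-25.9,"z":0.9,"spin":-0.012}
{"x":-30.8,"y":-26.3,"z":0.9,"spin":-0.012}
{"x":-30.5,"y":-26.7,"z":0.9,"spin":-0.012}
```

Emit:
{"method": "play_rows", "body": {
  "commands": [
    {"x": -31, "y": -26, "z": 1, "spin": -0.012},
    {"x": -31, "y": -26, "z": 1, "spin": -0.012},
    {"x": -31, "y": -26, "z": 1, "spin": -0.012},
    {"x": -30, "y": -26, "z": 1, "spin": -0.01},
    {"x": 0, "y": 0, "z": 0, "spin": 0}
  ]
}}

```text
time: 2.55
position: [0.5643, 0.1991, 0.3026]
tool_rot: [0.072, 0.997, 0.001, 0.004]
ft_force: [-0.3, -0.1, -0.4]
grip_width: 0.0871
```

```bash
python3 - <<'E'
from fit import *
import pickle
o=robot.get_obs();c=cams.camera("wrist");pickle.dump((o,c),open("w1.pkl","wb"))
print(o["position"],o["joint_velocities"].round(3))
im=cv2.resize(c["img"][:,:,::-1],None,fx=1.4,fy=1.4,interpolation=cv2.INTER_CUBIC)
pc=[.5557,.2079,-.1386];H,W=.18,.055
q=proj(c,pose(pc,[[H,W,.01],[H,-W,.01],[-H,-W,.01],[-H,W,.01]]),o)
cv2.polylines(im,[((q+.5)*1.4).astype(int)],True,(0,255,255),1)
cv2.imwrite("pics/w1.png",im)
E
```

```text
[0.56429784 0.19914108 0.30261708] [ 0.034 -0.019  0.034  0.061  0.035  0.014]
```

View pics/w1.png

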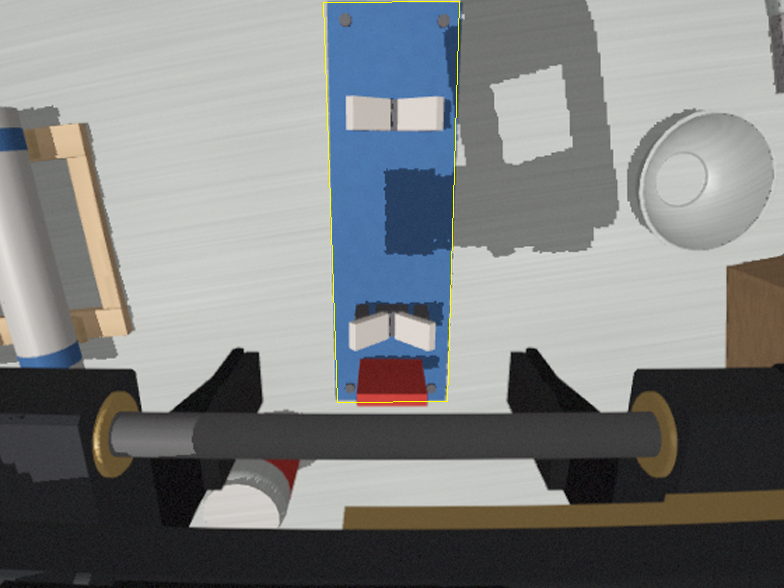

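```bash
python3 - <<'E'
from fit import *
import pickle
o,c=pickle.load(open("w1.pkl","rb"))
im=c["img"][:,:,::-1]
k=5
cv2.imwrite("pics/w1a.png",cv2.resize(im[205:300,222:342],None,fx=k,fy=k,interpolation=cv2.INTER_CUBIC))
cv2.imwrite("pics/w1b.png",cv2.resize(im[0:100,222:342],None,fx=k,fy=k,interpolation=cv2.INTER_CUBIC))
# edges of the plate per row
h=cv2.cvtColor(c["img"],cv2.COLOR_RGB2HSV);m=(h[...,0]>95)&(h[...,0]<125)&(h[...,1]>110)
L=[]
for r in list(range(15,60,5))+list(range(110,280,10)):
    x=np.where(m[r,222:342])[0]+222;P=atz(c,[[x.min()-.5,r],[x.max()+.5,r]],.01,o)
    L.append(np.r_[r,P[0,:2],P[1,:2]])
L=np.array(L)
for i in(1,3):
    f=np.polyfit(L[:,i],L[:,i+1],1,w=None);res=L[:,i+1]-np.polyval(f,L[:,i]);
    ok=abs(res)<.002;f=np.polyfit(L[ok,i],L[ok,i+1],1);print("edge yaw",np.arctan(f[0]),"dist of (.5557,.2079) from edge",(.2079-np.polyval(f,.5557))*np.cos(np.arctan(f[0])),ok.sum())
E
```

```text
edge yaw -0.1519460350963095 dist of (.5557,.2079) from edge 0.05398993246958102 26
edge yaw -0.1521173765710535 dist of (.5557,.2079) from edge -0.054508522764247336 26
```

View pics/w1a.png

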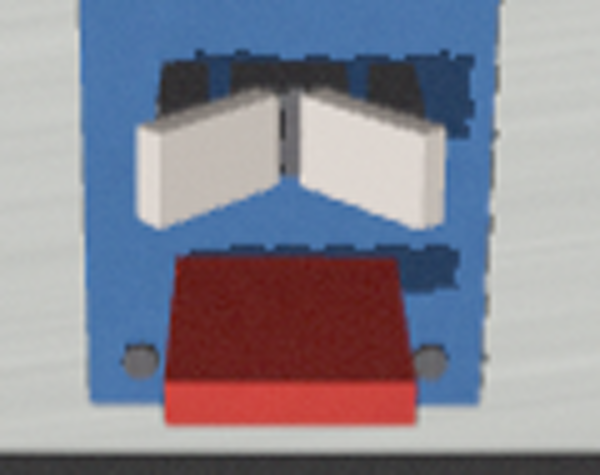

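View pics/w1b.png

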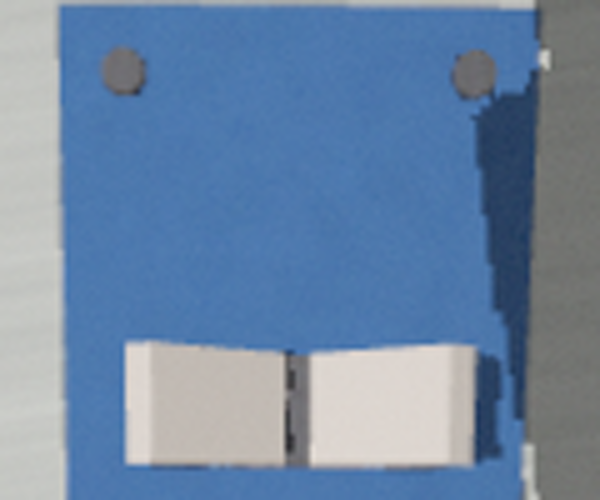

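```bash
python3 - <<'E'
from fit import *
import pickle
o,c=pickle.load(open("w1.pkl","rb"))
f=lambda L,oy:(np.array(L)+.5)/5+[222,oy]-.5
px=np.vstack([f([[60,7],[540,8]],0),f([[480,404],[90,404]],205)])
P=atz(c,px,.01,o);print(P.round(4))
H,W=.18,.055;Lc=np.array([[-H,-W,.01],[-H,W,.01],[H,W,.01],[H,-W,.01]])
s=least_squares(lambda p:(pose(p,Lc)-P).ravel(),[.55,.2,-.15]);print(s.x.round(4),(s.fun*1e3).round(1))
p=s.x;cs,sn=np.cos(p[2]),np.sin(p[2]);Rm=np.array([[cs,-sn],[sn,cs]])
loc=lambda P:((P[:,:2]-p[:2])@Rm).round(4)
print("stop front top",loc(atz(c,f([[165,381],[416,381]],205),.082,o)),"front bottom",loc(atz(c,f([[177,258],[397,258]],205),.01,o)),"back top",loc(atz(c,f([[165,424],[416,424]],205),.082,o)))
# V upper edges: left saddle-far: outer/inner corner at z .065
print("V edges far",loc(atz(c,f([[160,125],[425,125]],205),.065,o)),"near",loc(atz(c,f([[152,343],[450,345]],0),.065,o)))
E
python3 plan.py .51 -.324 .30 176
```

```text
[[0.3703 0.1815 0.01  ]
 [0.3859 0.2893 0.01  ]
 [0.7401 0.2358 0.01  ]
 [0.7242 0.1277 0.01  ]]
[ 0.5552  0.2086 -0.1499] [-1.4 -0.4 -0.  -0.5  0.6 -0.   1.2  0.2 -0.   0.7 -0.4 -0. ]
stop front top [[ 0.1337 -0.0297]
 [ 0.1335  0.0292]] front bottom [[ 0.1345 -0.03  ]
 [ 0.1343  0.03  ]] back top [[ 0.1451 -0.0299]
 [ 0.1448  0.0295]]
V edges far [[ 0.076  -0.0311]
 [ 0.0757  0.0309]] near [[-0.1015 -0.0311]
 [-0.1015  0.0307]]
t 2.6 pos [0.5624 0.2009 0.3026] yaw 171.77 tilt [ 0.0062  0.0032 -1.    ] F [-0.1 -0.1 -0.1] w 0.087 n 12
{"x":-1.9,"y":-43.9,"z":0.2,"spin":-0.006}
{"x":-1.7,"y":-43.9,"z":0.2,"spin":-0.006}
{"x":-1.4,"y":-43.9,"z":0.2,"spin":-0.006}
{"x":-1.1,"y":-43.9,"z":0.2,"spin":-0.006}
{"x":-0.9,"y":-43.9,"z":0.2,"spin":-0.006}
{"x":-0.6,"y":-44.0,"z":0.2,"spin":-0.006}
{"x":-0.3,"y":-44.0,"z":0.2,"spin":-0.006}
{"x":-0.0,"y":-44.0,"z":0.2,"spin":-0.006}
{"x":0.2,"y":-44.0,"z":0.2,"spin":-0.006}
{"x":0.5,"y":-44.0,"z":0.2,"spin":-0.006}
{"x":0.8,"y":-44.0,"z":0.2,"spin":-0.006}
{"x":1.0,"y":-43.9,"z":0.2,"spin":-0.006}
```

Emit:
{"method": "play_rows", "body": {
  "commands": [
    {"x": -2, "y": -44, "z": 0, "spin": -0.006},
    {"x": -2, "y": -44, "z": 0, "spin": -0.006},
    {"x": -1, "y": -44, "z": 0, "spin": -0.006},
    {"x": -1, "y": -44, "z": 0, "spin": -0.006},
    {"x": -1, "y": -44, "z": 0, "spin": -0.006},
    {"x": -1, "y": -44, "z": 0, "spin": -0.006},
    {"x": 0, "y": -44, "z": 0, "spin": -0.006},
    {"x": 0, "y": -44, "z": 0, "spin": -0.006}
  ]
}}

```text
time: 3.4
position: [0.5254, -0.1456, 0.3003]
tool_rot: [0.037, 0.999, 0.006, 0.003]
ft_force: [1.0, -0.7, -0.1]
grip_width: 0.0872
```

```bash
python3 plan.py .51 -.324 .28 176
```

```text
t 3.4 pos [ 0.5254 -0.1456  0.3003] yaw 175.76 tilt [ 0.006   0.0108 -0.9999] F [ 1.  -0.7 -0.1] w 0.0872 n 5
{"x":0.4,"y":-35.8,"z":4.1,"spin":-0.001}
{"x":0.5,"y":-35.8,"z":4.1,"spin":-0.001}
{"x":0.5,"y":-35.8,"z":4.1,"spin":-0.001}
{"x":0.5,"y":-35.8,"z":4.1,"spin":-0.001}
{"x":0.6,"y":-35.8,"z":4.1,"spin":-0.001}
```

Emit:
{"method": "play_rows", "body": {
  "commands": [
    {"x": 1, "y": -36, "z": 4, "spin": 0},
    {"x": 1, "y": -36, "z": 4, "spin": 0},
    {"x": 1, "y": -36, "z": 4, "spin": 0},
    {"x": 1, "y": -36, "z": 4, "spin": 0},
    {"x": 1, "y": -30, "z": 4, "spin": 0},
    {"x": 0, "y": 0, "z": 0, "spin": 0},
    {"x": 0, "y": 0, "z": 0, "spin": 0}
  ]
}}

```text
time: 4.1
position: [0.5069, -0.3211, 0.2782]
tool_rot: [0.036, 0.999, 0.007, 0.004]
ft_force: [0.6, 0.4, -0.7]
grip_width: 0.0868
```

```bash
cat > m2.py <<'E'
from fit import *
import pickle
o=robot.get_obs();c=cams.camera("wrist");pickle.dump((o,c),open("w2.pkl","wb"))
print(o["position"],o["joint_velocities"].round(3))
ds=nets.outline_of(c,"roll_film");print([(d["conf"],d["pixel"],d["region"].sum()) for d in ds])
h=cv2.cvtColor(c["img"],cv2.COLOR_RGB2HSV);
im=cv2.resize(c["img"][:,:,::-1],None,fx=1.4,fy=1.4,interpolation=cv2.INTER_CUBIC)
p0=[.5098,-.3242,-.0673]
d=min(ds,key=lambda d:np.hypot(*(np.array(d["pixel"])-proj(c,[[.51,-.324,.045]],o)[0])))
N=d["region"].astype(float)
s=minimize(lambda p:np.abs(cylmask(c,p,.045,o)-N).sum()/N.sum(),p0,method="Nelder-Mead",options=dict(initial_simplex=np.array(p0)+np.vstack([np.zeros(3),np.diag([.01,.01,.05])])))
print(s.x.round(4),s.fun)
for p,col in((p0,(0,255,255)),(s.x,(255,0,255))):
    q=cv2.convexHull(proj(c,cyl(p,.045),o).astype(np.float32))[:,0]
    cv2.polylines(im,[((q+.5)*1.4).astype(int)],True,col,1)
cv2.imwrite("pics/w2.png",im)
E
python3 m2.py; python3 plan.py .51 -.324 .28 176
```

```text
[ 0.50686111 -0.32106842  0.27816621] [-0.007  0.008 -0.006 -0.011 -0.008 -0.   ]
[(0.92, [272.2, 165.4], np.int64(10246)), (0.7, [34.1, 136.5], np.int64(4637)), (0.63, [285.8, 345.3], np.int64(852))]
[ 0.5087 -0.3241 -0.06  ] 0.01211797621644793
t 4.2 pos [ 0.507  -0.3206  0.2784] yaw 175.91 tilt [ 0.0078  0.013  -0.9999] F [ 1.5 -0.8  1.2] w 0.0874 n 1
{"x":-3.2,"y":-3.2,"z":-1.6,"spin":-0.002}
```

View pics/w2.png

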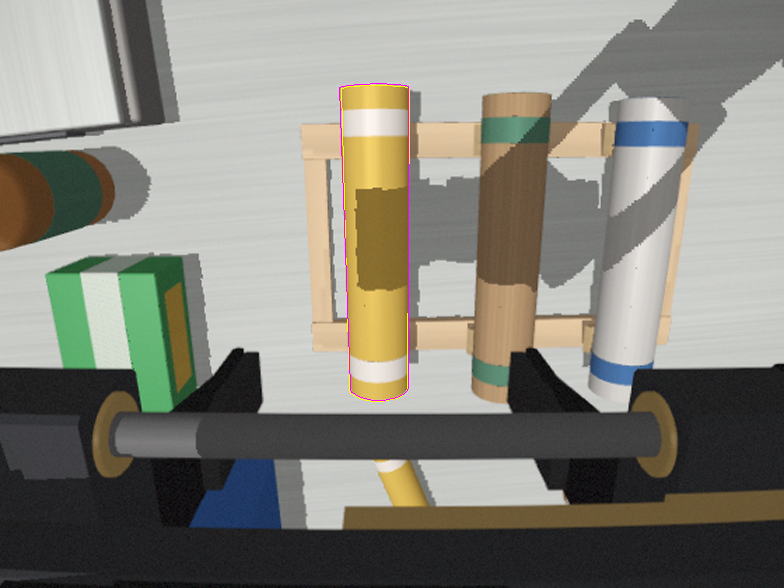

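```bash
python3 - <<'E'
from fit import *
import pickle
C=pickle.load(open("c0.pkl","rb"))
for n,z in(("bottle",.1),("carton",.06)):
  for k in C:
    cams_c=cams.camera(k)
    print(n,k,[(round(d["conf"],2),d["pixel"],atz(cams_c,[d["pixel"]],z).round(3)) for d in nets.outline_of(cams_c,n)[:2]])
E
python3 plan.py .5087 -.3241 .10 176.56
```

```text
bottle scene [(0.55, [127.3, 285.9], array([[ 0.465, -0.578,  0.1  ]]))]
bottle side [(0.83, [435.1, 325.3], array([[ 0.437, -0.576,  0.1  ]])), (0.7, [449.0, 293.2], array([[ 0.548, -0.557,  0.1  ]]))]
carton scene [(0.89, [155.5, 313.5], array([[ 0.587, -0.556,  0.06 ]]))]
carton side []
t 4.6 pos [ 0.5071 -0.3218  0.2785] yaw 175.88 tilt [ 0.0083  0.012  -0.9999] F [ 0.3  0.2 -0.4] w 0.0866 n 4
{"x":-0.4,"y":-0.6,"z":44.6,"spin":-0.003}
{"x":-0.4,"y":-0.6,"z":44.6,"spin":-0.003}
{"x":-0.4,"y":-0.6,"z":44.6,"spin":-0.003}
{"x":-0.4,"y":-0.6,"z":44.6,"spin":-0.003}
```

Obstacles are clear (the bottle is about 0.25 m away in y). I'll descend.

Emit:
{"method": "play_rows", "body": {
  "commands": [
    {"x": 0, "y": -1, "z": 44, "spin": -0.003},
    {"x": 0, "y": -1, "z": 44, "spin": -0.003},
    {"x": 0, "y": -1, "z": 44, "spin": -0.003},
    {"x": 0, "y": 0, "z": 40, "spin": -0.003},
    {"x": 0, "y": 0, "z": 0, "spin": 0}
  ]
}}

```text
time: 5.1
position: [0.5125, -0.3258, 0.1058]
tool_rot: [0.029, 1.0, 0.002, 0.009]
ft_force: [-1.2, 0.7, 0.5]
grip_width: 0.0874
```

```bash
python3 plan.py .5087 -.3241 .027 176.56 25
```

```text
t 5.1 pos [ 0.5125 -0.3258  0.1058] yaw 176.64 tilt [ 0.0172  0.0036 -0.9998] F [-1.2  0.7  0.5] w 0.0874 n 4
{"x":1.0,"y":0.4,"z":19.7,"spin":0.000}
{"x":1.0,"y":0.4,"z":19.7,"spin":0.000}
{"x":1.0,"y":0.4,"z":19.7,"spin":0.000}
{"x":1.0,"y":0.4,"z":19.7,"spin":0.000}
```

Emit:
{"method": "play_rows", "body": {
  "commands": [
    {"x": 1.3, "y": 0.4, "z": 20, "spin": 0},
    {"x": 1.3, "y": 0.4, "z": 20, "spin": 0},
    {"x": 1.3, "y": 0.4, "z": 20, "spin": 0},
    {"x": 1.3, "y": 0.4, "z": 14, "spin": 0},
    {"x": 0, "y": 0, "z": 0, "spin": 0}
  ]
}}

```text
time: 5.6
position: [0.5139, -0.3281, 0.0373]
tool_rot: [0.029, 0.999, -0.002, 0.013]
ft_force: [-0.2, 0.3, 0.7]
grip_width: 0.0869
```

```bash
python3 plan.py .5087 -.3241 .027 176.56 25
```

```text
t 5.6 pos [ 0.5139 -0.3281  0.0373] yaw 176.66 tilt [ 0.0263 -0.0049 -0.9996] F [-0.2  0.3  0.7] w 0.0869 n 1
{"x":5.4,"y":3.7,"z":10.3,"spin":0.002}
```

Emit:
{"method": "play_rows", "body": {
  "commands": [
    {"x": 5.5, "y": 3.7, "z": 10, "spin": 0},
    {"x": 0, "y": 0, "z": 0, "spin": 0}
  ]
}}

```text
time: 5.8
position: [0.5099, -0.3251, 0.029]
tool_rot: [0.029, 0.999, -0.003, 0.015]
ft_force: [-0.0, 0.1, -0.3]
grip_width: 0.0869
```

```bash
python3 plan.py .5087 -.3241 .027 176.56 25
```

```text
t 5.8 pos [ 0.5099 -0.3251  0.029 ] yaw 176.67 tilt [ 0.0294 -0.0078 -0.9995] F [-0.   0.1 -0.3] w 0.0869 n 1
{"x":1.3,"y":0.9,"z":2.0,"spin":0.002}
```

Well placed; now I'll close the fingers.

Emit:
{"method": "play_rows", "body": {
  "commands": [
    {"x": 1, "y": 1, "z": 2, "spin": 0},
    {"x": 0, "y": 0, "z": 0, "spin": 0},
    {"x": 0, "y": 0, "z": 0, "spin": 0},
    {"x": 0, "y": 0, "z": 0, "spin": 0},
    {"x": 0, "y": 0, "z": 0, "spin": 0},
    {"x": 0, "y": 0, "z": 0, "spin": 0}
  ],
  "grip": 0,
  "newtons": 40
}}

```text
time: 6.4
position: [0.5105, -0.3244, 0.0296]
tool_rot: [0.03, 0.999, -0.004, 0.017]
ft_force: [0.6, 1.7, 0.7]
grip_width: 0.049
```

```bash
python3 plan.py .5087 -.3241 .15 176.56 25
```

```text
t 6.4 pos [ 0.5105 -0.3244  0.0296] yaw 176.62 tilt [ 0.033  -0.0096 -0.9994] F [0.6 1.7 0.7] w 0.049 n 5
{"x":0.4,"y":0.0,"z":-24.1,"spin":0.000}
{"x":0.4,"y":0.0,"z":-24.1,"spin":0.000}
{"x":0.4,"y":0.0,"z":-24.1,"spin":0.000}
{"x":0.4,"y":0.0,"z":-24.1,"spin":0.000}
{"x":0.4,"y":0.0,"z":-24.1,"spin":0.000}
```

Emit:
{"method": "play_rows", "body": {
  "commands": [
    {"x": 0, "y": 0, "z": -15, "spin": 0},
    {"x": 0, "y": 0, "z": -30, "spin": 0},
    {"x": 0, "y": 0, "z": -30, "spin": 0},
    {"x": 0, "y": 0, "z": -30, "spin": 0},
    {"x": 0, "y": 0, "z": -30, "spin": 0},
    {"x": 0, "y": 0, "z": -15, "spin": 0}
  ]
}}

```text
time: 7.0
position: [0.5009, -0.3199, 0.1817]
tool_rot: [0.029, 1.0, 0.0, 0.01]
ft_force: [1.1, 0.6, -4.7]
grip_width: 0.0489
```

```bash
python3 plan.py .53 .2124 .18 171.4 35
```

```text
t 7.0 pos [ 0.5009 -0.3199  0.1817] yaw 176.69 tilt [ 2.010e-02 -4.000e-04 -9.998e-01] F [ 1.1  0.6 -4.7] w 0.0489 n 16
{"x":0.1,"y":33.3,"z":0.1,"spin":0.006}
{"x":0.3,"y":33.3,"z":0.1,"spin":0.006}
{"x":0.5,"y":33.3,"z":0.1,"spin":0.006}
{"x":0.7,"y":33.3,"z":0.1,"spin":0.006}
{"x":0.9,"y":33.3,"z":0.1,"spin":0.006}
{"x":1.1,"y":33.3,"z":0.1,"spin":0.006}
{"x":1.3,"y":33.3,"z":0.1,"spin":0.006}
{"x":1.5,"y":33.3,"z":0.1,"spin":0.006}
{"x":1.6,"y":33.3,"z":0.1,"spin":0.006}
{"x":1.8,"y":33.3,"z":0.1,"spin":0.006}
{"x":2.0,"y":33.3,"z":0.1,"spin":0.006}
{"x":2.2,"y":33.2,"z":0.1,"spin":0.006}
{"x":2.4,"y":33.2,"z":0.1,"spin":0.006}
{"x":2.6,"y":33.2,"z":0.1,"spin":0.006}
{"x":2.8,"y":33.2,"z":0.1,"spin":0.006}
{"x":3.0,"y":33.2,"z":0.1,"spin":0.006}
```

Emit:
{"method": "play_rows", "body": {
  "commands": [
    {"x": 0, "y": 20, "z": 0, "spin": 0.006},
    {"x": 0, "y": 36, "z": 0, "spin": 0.006},
    {"x": 0, "y": 36, "z": 0, "spin": 0.006},
    {"x": 0, "y": 36, "z": 0, "spin": 0.006},
    {"x": 0, "y": 36, "z": 0, "spin": 0.006},
    {"x": -1, "y": 36, "z": 0, "spin": 0.006},
    {"x": -1, "y": 36, "z": 0, "spin": 0.006},
    {"x": -1, "y": 36, "z": 0, "spin": 0.006}
  ]
}}

```text
time: 7.8
position: [0.5246, -0.0475, 0.1874]
tool_rot: [0.058, 0.998, -0.005, 0.013]
ft_force: [-0.1, 0.3, -4.3]
grip_width: 0.0491
```

```bash
python3 plan.py .5453 .2101 .18 171.4 35
```

```text
t 7.8 pos [ 0.5246 -0.0475  0.1874] yaw 173.31 tilt [ 0.0247 -0.0117 -0.9996] F [-0.1  0.3 -4.3] w 0.0491 n 8
{"x":1.2,"y":32.3,"z":0.9,"spin":0.004}
{"x":1.3,"y":32.3,"z":0.9,"spin":0.004}
{"x":1.5,"y":32.3,"z":0.9,"spin":0.004}
{"x":1.6,"y":32.3,"z":0.9,"spin":0.004}
{"x":1.7,"y":32.3,"z":0.9,"spin":0.004}
{"x":1.9,"y":32.3,"z":0.9,"spin":0.004}
{"x":2.0,"y":32.2,"z":0.9,"spin":0.004}
{"x":2.1,"y":32.2,"z":0.9,"spin":0.004}
```

Emit:
{"method": "play_rows", "body": {
  "commands": [
    {"x": 2, "y": 35, "z": 1, "spin": 0.003},
    {"x": 2, "y": 35, "z": 1, "spin": 0.003},
    {"x": 2, "y": 35, "z": 1, "spin": 0.003},
    {"x": 2, "y": 35, "z": 1, "spin": 0.003},
    {"x": 2, "y": 35, "z": 1, "spin": 0.003},
    {"x": 2, "y": 35, "z": 1, "spin": 0.003},
    {"x": 2, "y": 30, "z": 1, "spin": 0.003},
    {"x": 2, "y": 15, "z": 1, "spin": 0.003}
  ]
}}

```text
time: 8.6
position: [0.5357, 0.2194, 0.179]
tool_rot: [0.069, 0.998, -0.006, 0.011]
ft_force: [-0.3, 0.8, -4.3]
grip_width: 0.049
```

```bash
python3 plan.py .5453 .2101 .15 171.4 35
```

```text
t 8.6 pos [0.5357 0.2194 0.179 ] yaw 172.08 tilt [ 0.0212 -0.0139 -0.9997] F [-0.3  0.8 -4.3] w 0.049 n 1
{"x":-10.8,"y":-7.9,"z":29.0,"spin":0.012}
```

Emit:
{"method": "play_rows", "body": {
  "commands": [
    {"x": -6, "y": -5, "z": 18, "spin": 0.006},
    {"x": -6, "y": -4, "z": 18, "spin": 0.006},
    {"x": 0, "y": 0, "z": 18, "spin": 0},
    {"x": 0, "y": 0, "z": 10, "spin": 0}
  ]
}}

```text
time: 9.0
position: [0.5471, 0.2115, 0.1166]
tool_rot: [0.072, 0.997, -0.006, 0.013]
ft_force: [-0.2, -0.9, -3.9]
grip_width: 0.0493
```

```bash
cat > m3.py <<'E'
from fit import *
import sys
tag=sys.argv[1]; dz=float(sys.argv[2]) if len(sys.argv)>2 else .0154
o=robot.get_obs();c=cams.camera("wrist")
ds=nets.outline_of(c,"roll_film")
z=o["position"][2]+dz
p0=np.array([o["position"][0],o["position"][1],-.15])
t=proj(c,[[*p0[:2],z]],o)[0]
print("t",o["time"],[(round(d["conf"],2),d["pixel"],int(d["region"].sum())) for d in ds])
h=cv2.cvtColor(c["img"],cv2.COLOR_RGB2HSV)
im=cv2.resize(c["img"][:,:,::-1],None,fx=1.4,fy=1.4,interpolation=cv2.INTER_CUBIC)
q=cv2.convexHull(proj(c,cyl(p0,z),o).astype(np.float32))[:,0]
cv2.polylines(im,[((q+.5)*1.4).astype(int)],True,(255,0,255),1)
pc=[.5552,.2086,-.15]
q=proj(c,pose(pc,[[.134,.03,.082],[.134,-.03,.082],[.134,-.03,.01],[.134,.03,.01]]),o)
cv2.polylines(im,[((q+.5)*1.4).astype(int)],True,(0,255,0),1)
cv2.imwrite(f"pics/{tag}.png",im)
for k in("side","scene"):
    c=cams.camera(k);x,y=proj(c,[[.555,.2086,.07]])[0].astype(int)
    cv2.imwrite(f"pics/{tag}_{k}.png",cv2.resize(c["img"][y-50:y+50,x-65:x+65,::-1],None,fx=6,fy=6,interpolation=cv2.INTER_CUBIC))
E
python3 m3.py g1; python3 plan.py .5453 .2101 .07 171.4 35
```

```text
t 9.0 [(0.75, [274.8, 149.9], 41296)]
t 9.2 pos [0.5485 0.2118 0.1181] yaw 171.77 tilt [ 0.0277 -0.0128 -0.9995] F [-0.7 -0.2 -4.4] w 0.0493 n 2
{"x":1.5,"y":-1.1,"z":24.1,"spin":0.003}
{"x":1.5,"y":-1.1,"z":24.1,"spin":0.003}
```

View pics/g1.png

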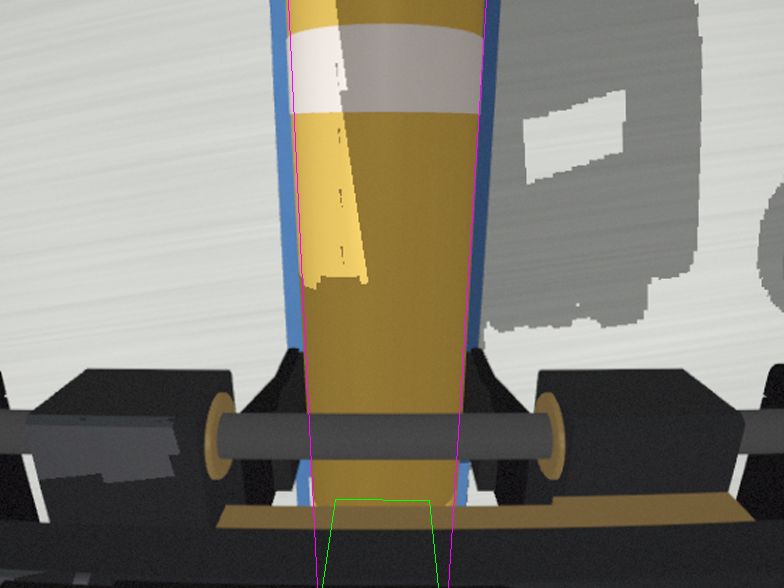

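View pics/g1_side.png

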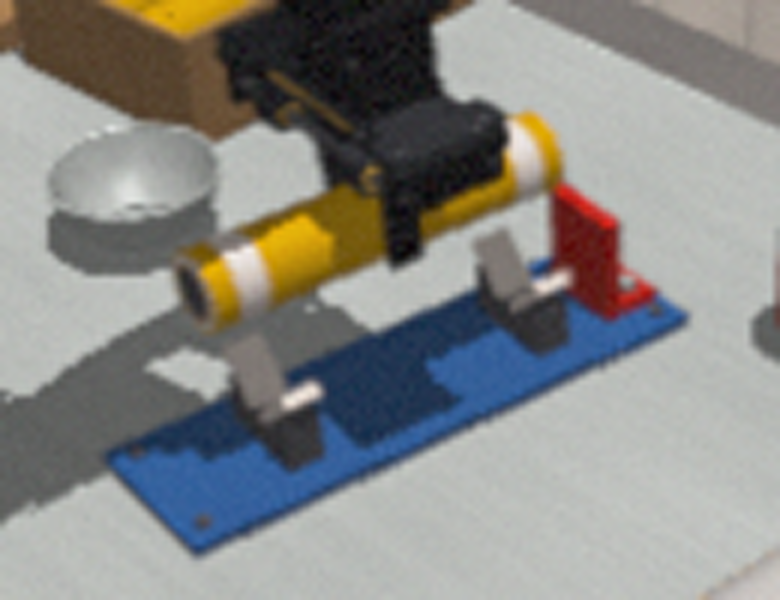

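Emit:
{"method": "play_rows", "body": {
  "commands": [
    {"x": 2, "y": -2, "z": 16, "spin": 0.003},
    {"x": 2, "y": 0, "z": 16, "spin": 0.003},
    {"x": 1, "y": 0, "z": 10, "spin": 0},
    {"x": 0, "y": 0, "z": 0, "spin": 0}
  ]
}}

```text
time: 9.6
position: [0.5484, 0.2106, 0.0801]
tool_rot: [0.075, 0.997, -0.004, 0.019]
ft_force: [-0.7, -0.3, -3.3]
grip_width: 0.0492
```

```bash
cat > loc.py <<'E'
from h import *
o=robot.get_obs();M=R.from_quat(o["tool_rot"]).as_matrix();y=np.degrees(np.arctan2(M[1,0],M[0,0]))
g=o["position"]-.0187*M[:,2];d=g[:2]-[.5552,.2086];a=-.15
c,s=np.cos(a),np.sin(a);Rm=np.array([[c,-s],[s,c]])
print("t",round(o["time"],2),"z",round(o["position"][2],4),"grasp local mm",(d@Rm*1e3).round(1),"roll ctr",((d@Rm)[0]*1e3-1.5).round(1),"yaw",y.round(2),"tilt",(M[:2,2]@Rm).round(4),"F local",np.r_[o["ft_force"][:2]@Rm,o["ft_force"][2]].round(1),"mom",o["moment"].round(2),"w",o["grip_width"].round(4))
E
python3 loc.py
```

```text
Traceback (most recent call last):
  File "loc.py", line 5, in <module>
    print("t",round(o["time"],2),"z",round(o["position"][2],4),"grasp local mm",(d@Rm*1e3).round(1),"roll ctr",((d@Rm)[0]*1e3-1.5).round(1),"yaw",y.round(2),"tilt",(M[:2,2]@Rm).round(4),"F local",np.r_[o["ft_force"][:2]@Rm,o["ft_force"][2]].round(1),"mom",o["moment"].round(2),"w",o["grip_width"].round(4))
                                                                                                                                                                                                                                                                                         ^^^^^^^^^^^^^^^^^^^^^
AttributeError: 'float' object has no attribute 'round'
```

```bash
sed -i 's/o\["grip_width"\].round(4)/round(o["grip_width"],4)/' loc.py; python3 loc.py
```

```text
t 9.6 z 0.0801 grasp local mm [-7.7  1.1] roll ctr -9.2 yaw 171.41 tilt [ 0.0394 -0.0053] F local [-0.7 -0.4 -3.3] mom [0.01 0.1  0.01] w 0.0492
```

Emit:
{"method": "play_rows", "body": {
  "commands": [
    {"x": 1, "y": -1, "z": 15, "spin": 0},
    {"x": 0, "y": 0, "z": 5, "spin": 0}
  ]
}}

```text
time: 9.8
position: [0.5502, 0.21, 0.0622]
tool_rot: [0.075, 0.997, -0.003, 0.022]
ft_force: [-0.8, 0.4, -4.1]
grip_width: 0.0492
```

```bash
python3 loc.py
```

```text
t 9.8 z 0.0622 grasp local mm [-6.   0.7] roll ctr -7.5 yaw 171.43 tilt [ 0.0442 -0.0037] F local [-0.8  0.3 -4.1] mom [-0.02  0.12  0.03] w 0.0492
```

Emit:
{"method": "play_rows", "body": {
  "commands": [
    {"x": 2, "y": -0.7, "z": 5, "spin": 0},
    {"x": 0.5, "y": 0, "z": 3, "spin": 0}
  ]
}}

```text
time: 10.0
position: [0.5492, 0.2098, 0.0551]
tool_rot: [0.075, 0.997, -0.003, 0.023]
ft_force: [-0.8, -2.2, -3.4]
grip_width: 0.0491
```

```bash
python3 loc.py
```

```text
t 10.0 z 0.0551 grasp local mm [-7.   0.3] roll ctr -8.5 yaw 171.44 tilt [ 0.0467 -0.0029] F local [-0.4 -2.3 -3.4] mom [-0.07  0.23  0.12] w 0.0491
```

Emit:
{"method": "play_rows", "body": {
  "commands": [
    {"x": 0.5, "y": -0.5, "z": 2, "spin": 0},
    {"x": 0, "y": 0, "z": 1, "spin": 0}
  ]
}}

```text
time: 10.2
position: [0.5494, 0.2091, 0.054]
tool_rot: [0.075, 0.997, -0.003, 0.024]
ft_force: [-2.7, -0.4, 4.6]
grip_width: 0.0495
```

```bash
python3 loc.py
```

```text
t 10.2 z 0.054 grasp local mm [-6.7 -0.4] roll ctr -8.2 yaw 171.43 tilt [ 0.0482 -0.003 ] F local [-2.6 -0.8  4.6] mom [ 0.01  0.65 -0.17] w 0.0495
```

Emit:
{"method": "play_rows", "body": {
  "commands": [
    {"x": 0, "y": 0.3, "z": 0, "spin": 0},
    {"x": 0, "y": 0, "z": 0, "spin": 0},
    {"x": 0, "y": 0, "z": 0, "spin": 0},
    {"x": 0, "y": 0, "z": 0, "spin": 0}
  ],
  "grip": 0.7
}}

```text
time: 10.6
position: [0.5525, 0.2103, 0.0562]
tool_rot: [0.075, 0.997, -0.002, 0.028]
ft_force: [0.1, 0.1, 0.9]
grip_width: 0.0603
```

```bash
python3 loc.py; python3 m3.py g2; python3 loc.py
```

```text
t 10.6 z 0.0562 grasp local mm [-3.9  1.3] roll ctr -5.4 yaw 171.43 tilt [0.0557 0.    ] F local [0.1 0.1 0.9] mom [0.01 0.05 0.02] w 0.0603
t 10.6 [(0.95, [271.9, 151.6], 40866)]
t 10.8 z 0.0559 grasp local mm [-4.4  1. ] roll ctr -5.9 yaw 171.42 tilt [ 0.0546 -0.0004] F local [-0.2  0.1 -0.9] mom [ 0.03 -0.08  0.05] w 0.0608
```

View pics/g2_side.png

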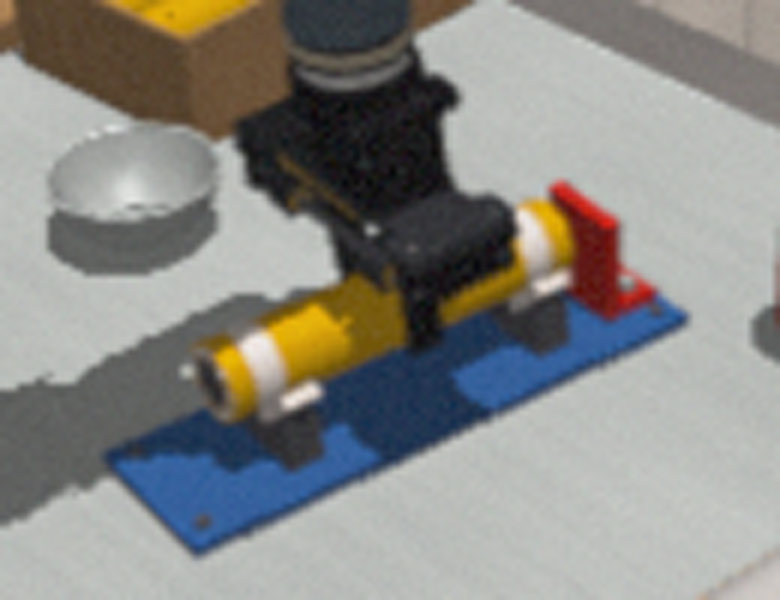

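View pics/g2_scene.png

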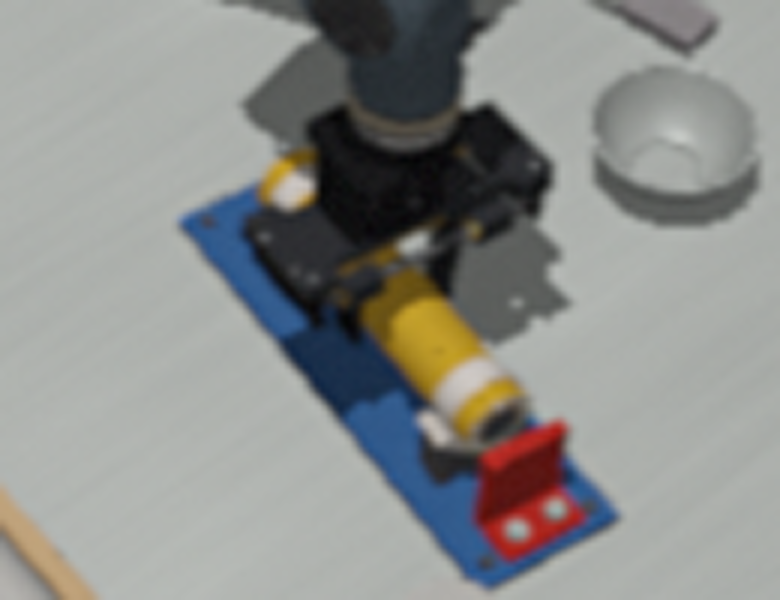

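View pics/g2.png

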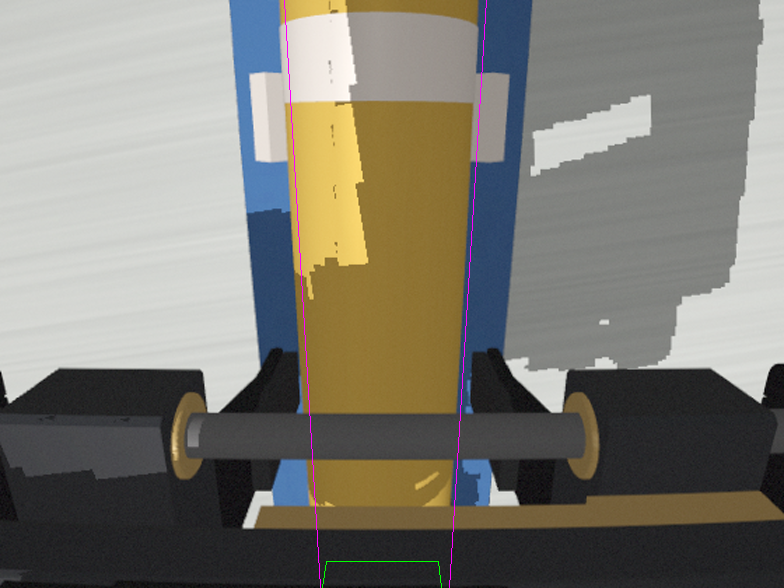

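Emit:
{"method": "play_rows", "body": {
  "commands": [
    {"x": 4.5, "y": -1, "z": 4.5, "spin": 0},
    {"x": 0, "y": 0, "z": 0, "spin": 0}
  ]
}}

```text
time: 11.0
position: [0.5471, 0.2097, 0.0506]
tool_rot: [0.075, 0.997, -0.002, 0.027]
ft_force: [0.5, -0.2, -0.3]
grip_width: 0.0609
```

```bash
python3 loc.py
```

```text
t 11.0 z 0.0506 grasp local mm [-9.2 -0.1] roll ctr -10.7 yaw 171.42 tilt [ 0.0541 -0.0006] F local [ 0.5 -0.1 -0.3] mom [0.02 0.08 0.02] w 0.0609
```

Emit:
{"method": "play_rows", "body": {
  "commands": [
    {"x": 0, "y": 0, "z": 0, "spin": 0},
    {"x": 0, "y": 0, "z": 0, "spin": 0},
    {"x": 0, "y": 0, "z": 0, "spin": 0}
  ],
  "grip": 0,
  "newtons": 40
}}

```text
time: 11.3
position: [0.5467, 0.2095, 0.0502]
tool_rot: [0.075, 0.997, -0.003, 0.027]
ft_force: [-0.2, -0.8, 0.1]
grip_width: 0.0489
```

```bash
python3 loc.py
```

```text
t 11.3 z 0.0502 grasp local mm [-9.5 -0.4] roll ctr -11.0 yaw 171.44 tilt [ 0.0533 -0.0011] F local [-0.1 -0.8  0.1] mom [-0.14  0.   -0.  ] w 0.0489
```

Emit:
{"method": "play_rows", "body": {
  "commands": [
    {"x": -4, "y": 0, "z": 0.5, "spin": 0},
    {"x": -4, "y": 0, "z": 0.3, "spin": 0},
    {"x": -4, "y": 0, "z": 0.3, "spin": 0}
  ]
}}

```text
time: 11.6
position: [0.5546, 0.2082, 0.0502]
tool_rot: [0.075, 0.997, -0.003, 0.022]
ft_force: [-3.0, 0.0, 2.8]
grip_width: 0.0491
```

```bash
python3 loc.py
```

```text
t 11.6 z 0.0502 grasp local mm [-1.3 -0.4] roll ctr -2.8 yaw 171.43 tilt [ 0.0448 -0.0023] F local [-3.  -0.5  2.8] mom [0.08 0.47 0.  ] w 0.0491
```

Emit:
{"method": "play_rows", "body": {
  "commands": [
    {"x": -4, "y": 0.2, "z": 0.2, "spin": 0},
    {"x": -4, "y": 0, "z": 0.2, "spin": 0},
    {"x": -3, "y": 0, "z": 0.2, "spin": 0}
  ]
}}

```text
time: 11.9
position: [0.5655, 0.2066, 0.0502]
tool_rot: [0.075, 0.997, -0.003, 0.021]
ft_force: [-3.5, 0.5, 4.5]
grip_width: 0.0491
```

```bash
python3 loc.py
```

```text
t 11.9 z 0.0502 grasp local mm [ 9.7 -0.4] roll ctr 8.2 yaw 171.44 tilt [ 0.0427 -0.003 ] F local [-3.5 -0.1  4.5] mom [0.06 0.48 0.01] w 0.0491
```

Emit:
{"method": "play_rows", "body": {
  "commands": [
    {"x": -2, "y": 0, "z": 0.1, "spin": 0},
    {"x": -2, "y": 0, "z": 0.1, "spin": 0}
  ]
}}

```text
time: 12.1
position: [0.5679, 0.2062, 0.0502]
tool_rot: [0.075, 0.997, -0.003, 0.019]
ft_force: [-9.9, 3.1, 11.0]
grip_width: 0.049
```

```bash
python3 loc.py
```

```text
t 12.1 z 0.0502 grasp local mm [12.2 -0.4] roll ctr 10.7 yaw 171.41 tilt [ 0.0382 -0.0033] F local [-10.2   1.6  11. ] mom [0.51 1.49 0.05] w 0.049
```

```bash
python3 m3.py g3; for i in 1 2 3; do python3 loc.py; python3 -c "
from rig import cams
cams.camera('side')"; done
```

```text
t 12.1 [(0.57, [277.0, 149.6], 42403)]
t 12.3 z 0.0502 grasp local mm [12.2 -0.4] roll ctr 10.7 yaw 171.42 tilt [ 0.0389 -0.0034] F local [-7.5  1.   6.7] mom [ 0.24  0.96 -0.01] w 0.0495
t 12.35 z 0.0502 grasp local mm [12.2 -0.4] roll ctr 10.7 yaw 171.42 tilt [ 0.039  -0.0034] F local [-6.3  0.6  5.9] mom [0.28 0.98 0.02] w 0.0491
t 12.4 z 0.0502 grasp local mm [12.2 -0.4] roll ctr 10.7 yaw 171.42 tilt [ 0.039  -0.0034] F local [-6.2  0.5  7. ] mom [0.27 0.93 0.05] w 0.049
```

View pics/g3_side.png

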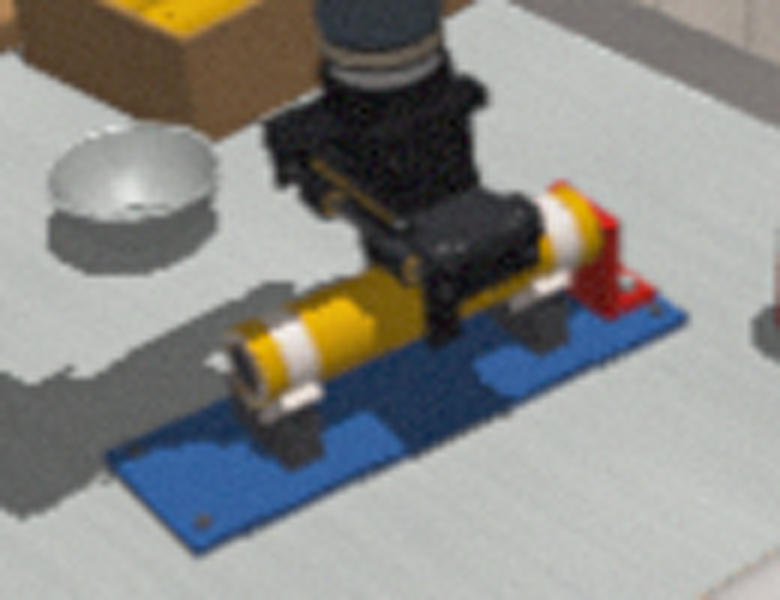

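View pics/g3_scene.png

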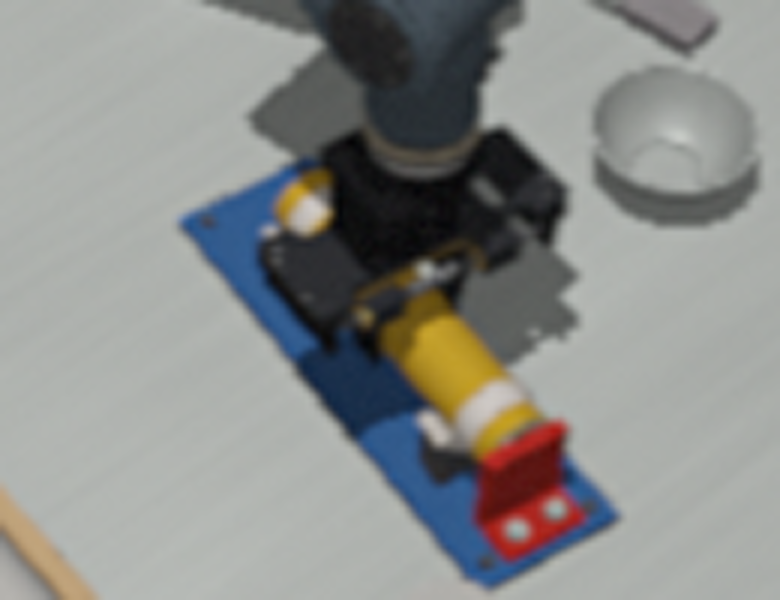

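Emit:
{"method": "play_rows", "body": {
  "commands": [
    {"x": -1, "y": 0.2, "z": 1, "spin": 0},
    {"x": -1, "y": 0.2, "z": 1, "spin": 0}
  ]
}}

```text
time: 12.65
position: [0.5678, 0.2062, 0.0501]
tool_rot: [0.075, 0.997, -0.004, 0.017]
ft_force: [-6.4, -0.1, 12.6]
grip_width: 0.0492
```

```bash
for i in 1 2 3 4; do python3 loc.py; python3 -c "
from rig import cams
cams.camera('side')"; done
```

```text
t 12.65 z 0.0501 grasp local mm [12.2 -0.4] roll ctr 10.7 yaw 171.44 tilt [ 0.0349 -0.0047] F local [-6.3 -1.  12.6] mom [0.07 0.88 0.01] w 0.0492
t 12.7 z 0.0501 grasp local mm [12.2 -0.4] roll ctr 10.7 yaw 171.44 tilt [ 0.0348 -0.0048] F local [-7.4 -0.4 11.6] mom [0.07 0.96 0.03] w 0.0491
t 12.75 z 0.0501 grasp local mm [12.2 -0.4] roll ctr 10.7 yaw 171.44 tilt [ 0.0349 -0.0047] F local [-6.6 -1.2 11.2] mom [ 0.05  0.89 -0.03] w 0.0487
t 12.8 z 0.0501 grasp local mm [12.2 -0.4] roll ctr 10.7 yaw 171.44 tilt [ 0.035  -0.0047] F local [-5.8 -1.5 11.6] mom [ 0.03  0.98 -0.02] w 0.0488
```

Emit:
{"method": "play_rows", "body": {
  "commands": [
    {"x": -1, "y": 0, "z": 1.3, "spin": 0},
    {"x": -1, "y": 0, "z": 1.3, "spin": 0}
  ]
}}

```text
time: 13.05
position: [0.5677, 0.2062, 0.0501]
tool_rot: [0.075, 0.997, -0.004, 0.015]
ft_force: [-8.1, 0.6, 12.7]
grip_width: 0.0492
```

```bash
for i in 1 2 3 4; do python3 loc.py; python3 -c "
from rig import cams
cams.camera('side');cams.camera('side')"; done
```

```text
t 13.05 z 0.0501 grasp local mm [12.2 -0.4] roll ctr 10.7 yaw 171.43 tilt [ 0.0312 -0.005 ] F local [-8.1 -0.6 12.7] mom [0.12 0.98 0.01] w 0.0492
t 13.15 z 0.0501 grasp local mm [12.2 -0.4] roll ctr 10.7 yaw 171.43 tilt [ 0.0312 -0.005 ] F local [-7.1 -0.6 12.9] mom [0.14 0.97 0.03] w 0.0494
t 13.25 z 0.0501 grasp local mm [12.2 -0.4] roll ctr 10.7 yaw 171.43 tilt [ 0.0313 -0.005 ] F local [-6.8 -0.4 12.3] mom [0.15 0.94 0.02] w 0.049
t 13.35 z 0.0501 grasp local mm [12.2 -0.4] roll ctr 10.7 yaw 171.43 tilt [ 0.0313 -0.0051] F local [-6.8 -0.9 12.2] mom [ 0.24  1.04 -0.02] w 0.0489
```

```bash
python3 - <<'E'
from fit import *
pc=[.5552,.2086,-.15];d=.0135
p=[pc[0]+np.cos(-.15)*d,pc[1]+np.sin(-.15)*d,-.15]
ims=[]
for k in("side","scene"):
    c=cams.camera(k);x,y=proj(c,[[.565,.2086,.07]])[0].astype(int)
    im=cv2.resize(c["img"][:,:,::-1],None,fx=6,fy=6,interpolation=cv2.INTER_CUBIC)
    q=cv2.convexHull(proj(c,cyl(p,.0694)).astype(np.float32))[:,0]
    cv2.polylines(im,[((q+.5)*6).round().astype(int)],True,(255,0,255),1)
    ims.append(im[(y-45)*6:(y+45)*6,(x-60)*6:(x+60)*6])
im=np.vstack(ims);cv2.imwrite("pics/fin.png",cv2.resize(im,None,fx=.55,fy=.55,interpolation=cv2.INTER_AREA))
E
python3 loc.py
```

```text
t 13.55 z 0.0501 grasp local mm [12.2 -0.4] roll ctr 10.7 yaw 171.43 tilt [ 0.0314 -0.005 ] F local [-7.2 -0.3 13.2] mom [0.17 0.93 0.  ] w 0.0493
```

View pics/fin.png

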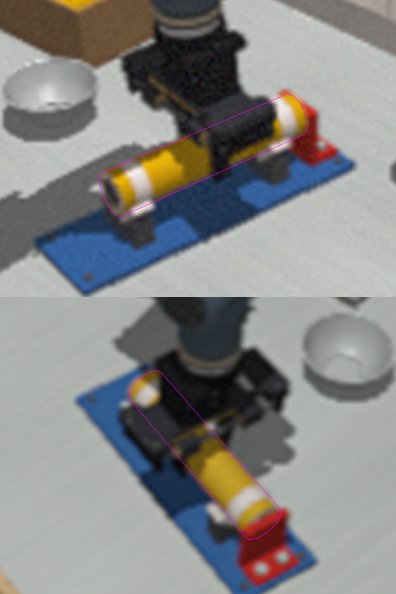

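The picture shows the roll in both saddles, with its front end against the red stop. The overlay of the seated, level model agrees with it within the calibration error. The push is steady at about 12–13 N down and 7 N onto the stop, so I'm handing in.

```bash
python3 -c "
from rig import robot
print(robot.hand_in())"; python3 loc.py
```

```text
the job is handed in; nothing more can be done
None
the job is handed in; nothing more can be done
```

I laid the yellow roll from the rack in the V-cradle about 22 mm short of the red stop, then slid it until it met the stop. I handed the job in at about 13.6 s, still gripping it with 40 N and pressing it down.

- **Laying:** on the first touch the roll rested mainly on the rear saddle, because the tool had drifted about 2.5° off vertical. I opened the fingers briefly so it settled onto both saddles, then gripped it again before sliding.
- **Stop:** the force along the V rose from about 3.5 N to 10 N. Two further pushes did not move the roll. Its centre came to about 13.5 mm along the V, against 14 mm measured from the camera.
- **Last check before hand-in:** the push was steady at 12–13 N down and about 7 N against the stop. Sideways force was under 1 N and the moment looked balanced over the two saddles. A seated-roll overlay matched both fixed cameras within calibration error.
- **What was off:** the tool still leaned about 1.8° from vertical at the end. My running estimate of the roll centre read 10.7 mm because it still used the offset from the first grasp. I did not run a separate check that the other objects were unmoved; I saw no contact with them.

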